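Make the stone saw safe and raise its blade guard

ROBOT

A 6-joint arm with a two-finger parallel gripper is mounted at the origin on the work surface. World frame = base frame: x ahead of the robot, y to its left, z up, the work surface at z = 0. Lengths are in m, angles in rad, forces in N, time in s.
With the tool pointing down it reaches from about 0.35 to 0.775 m from the base axis. Payload 5.5 kg.
Tool frame: the origin (TCP) lies midway between the tips of the shut fingers; the grasp point (between the pads) lies 19 mm behind it (env.tcp_to_grasp is the distance from the TCP to the grasp point, in m); z points along the fingers, y is the direction in which the jaws open and shut (so a half turn about z gives the same grasp; the last joint's range is limited). The gripper opens to 85 mm and grips with 20 to 120 N. Pads are 22 mm wide; open, the fingers measure 114 mm over their backs; the gripper's body (76 mm by 85 mm) begins 54 mm behind the grasp point. The pads swing forward as they close: fully open they stand 13 mm farther back than shut.
Start: joints at [0.987, 0.313, 0.046, 1.304, 0, 1.431], TCP at [0.247, 0.519, 0.21] pointing down, gripper open.
Joint ranges: [-2.76, 2.76], [-0.86, 1.69], [-1.03, 1.26], [-2.2, 2.34], [-1.47, 1.5], [-3.14, 3.14]. Speed limits (rad/s): [2.57, 2.57, 3.14, 3.14, 3.14, 3.14].

INTERFACE

Orientations are given as a unit quaternion [w, x, y, z].
In Python, from workcell import get_state, viewer, hand_in, finder, env gives the robot as it stands.
- The arm moves only by the tool arm_command, never from a script. Its argument "motion" is a list of rows, each an object of numbers: "x", "y", "z": the shift along the tool's x, y, z in mm; "rx", "ry", "rz": the turn, a rotation vector about the tool's x, y, z in degrees; "hand": the closure, from -1 (fully open) to 1 (shut). A call has 1 to 10 rows; each row is the pose to reach, as a shift and turn from the pose commanded when the call began, along the tool's axes at that moment; what a row does not reach only later rows make up. A row lasts 1/8 s, in which the tool goes at most 62.5 mm and 10.7 degrees, less where a joint would pass 70% of its speed; a pose out of reach is approached as far as the arm can. A call with a gripper value outside its range is refused whole. The fingers move at their own pace and stop on an object; "force" is the grip in N (left out, the last holds). Time passes only in rows, so rows that repeat a pose let the fingers close. It gives the time, the measured TCP pose, the force and the opening at its end, in the units of the state.
- get_state(): the state, without advancing time (a new reading comes with each control period).
- viewer.read_camera(name): name is "scene" or "top" or "wrist"; returns a dict with "image" (400x640x3 uint8, red, green, blue), "z_map" (400x640 float32, m along the optical axis (not along the pixel's ray), 0 where there is no reading), "intrinsics" (3x3 intrinsics, pixels), "rvec" (rotation vector, rad) and "tvec" (3), from world to camera coordinates, as OpenCV has them. Camera axes: x right, y down, z forward; pixel columns grow to the right and rows downward; lengths in m; the calibration is good to about 2 mm. A picture is of the moment at which its call begins.
- hand_in(): hands the job in, once; it reports no verdict.
Trained networks look in a picture, given as the dict that the camera call returned (one of the last four; its "shot" number tells which), for a name from the list of things; names that differ only in an ending like _2 or _b are one class to them, and where a whole thing is asked for, a point or a joint stands for the part that bears it (a point fixed in the world has none). Each returns a list of dicts, best first, with "score" (0 to 1); they miss things now and then, are a little off and sometimes report something else, mostly with a low value. They report only what shows in the picture. A call takes as long as a camera call.
- finder.find_in(picture, query): "at" ([column, row] in pixels, amid what is visible of it).
- finder.masks_of(picture, query): "region" (400x640 bool, what is visible of it) and "at" ([column, row] in pixels, amid what is visible of it).
The state is a dict: "clock": time; "joint_pos": joint angles; "qvel": joint speeds; "tau": joint torques, N m; "tcp_pos": TCP position; "orientation": TCP orientation; "wrist_force": force on the tool from outside, world axes, zero at the start; "ft_torque": the same for the moment, N m; "finger_gap": finger opening in m.
Only numpy, scipy, OpenCV 4.12 (cv2) and the standard library are available. Lean on these libraries where they do the work, as an engineer would, in place of code of your own. Each camera call takes 0.05 s, during which the arm holds its last target.

TASK

Get the little stone saw ready for a disc change: push the mushroom-shaped stop button on its switch box fully in so that it stays in, and only then push the saw's counterweighted blade guard up by hand, past its balance point, so that it swings back onto its stop and stays raised by itself. Push gently, with the fingers only, and do not fling the guard; do not press the flush start button, do not pick up or carry anything, and leave everything else where it is.

Things in the scene. Friction and masses are not known exactly. Their poses are not given: they have to be found in the camera images.
- saw: Small bench wet saw, fixed: grey tub, bare steel table 360 mm (its x) by 300 mm (its y), table top 120 mm above the bench, operator side (-x) towards the robot. Origin: centre of its underside on the bench; x points from operator side to back, z up. The disc stands in mid-table (along x) under the guard; an aluminium fence 30 mm high runs along x on the +y half of the table.
- guard (a joint): Guard angle, rad: 0 = down over the disc (start), grows as its front swings up and back, 1.25 = on its upper stop. Grey hood 118 x 32 x 38 mm on an arm hinged at the back of the table, steel counterweight on a cranked tail above the hinge. Balances at 0.78: below it falls back down, above it swings slowly to the upper stop and stays. Needs about 1.3 to 2.1 N along its path at the handle to start, less further up.
- guard_hinge (a point): Fixed point on the hinge axis of the guard, in the middle between its two bracket cheeks, 45 mm above the saw table (165 mm above the bench). Axes as the saw's: the hinge axis is y; the guard swings in the x-z plane through this point.
- guard_handle (a point): Centre of the guard's T-handle, moves and turns with the guard: round black crossbar 16 mm thick, 110 mm long along the hinge axis. Guard down: 160 mm in front (-x of saw) of the hinge, 90 mm above it, 255 mm above the bench. A 10 mm lever runs from its middle down and back to the arm (52 mm back, 90 mm down). Free space in front, beside and below it down to the hood, 85 mm lower.
- stop (a joint): Travel of the mushroom stop button in m: 0 = out (start), 0.010 = fully in. It moves straight down against about 3.5 N of friction and stays where it is pushed.
- stop_top (a point): Centre of the top of the mushroom stop button, moves with it: black domed head 42 mm in diameter, its top 95 mm above the bench when out, 85 mm when fully in. It stands on the switch box, a fixed grey box 130 x 75 mm and 55 mm high that stands on the bench either to the left or to the right of the saw.
- start (a joint): Travel of the start button in m: 0 = out, 0.004 = pressed; it springs back. Not to be pressed.
- start_top (a point): Centre of the top of the start button: flat black disc 22 mm in diameter, nearly flush (3 mm) with the top of the same switch box, 66 mm from the mushroom button. Not to be pressed.
- fence_mid (a point): Middle of the top edge of the saw's fence (slides along the saw's y, stiff). Leave it.
- strip: Loose marble strip 130 x 20 x 15 mm, lying on the saw table between hood and fence. Origin: centre of its underside. Leave it.
- spanner: Steel disc spanner 140 mm long, lying on the -y half of the saw table. Leave it.
- tray: Black two-part tray of stone chips, 160 x 100 x 42 mm, on the bench on the other side of the saw from the switch box. Leave it.
- nippers: Tile nippers, 185 mm long, lying on the bench at the left, near the robot. Leave them.
- glue: White bottle, 68 mm in diameter, 170 mm tall, on the bench at the right beyond the saw. Leave it.
- jar: Jar, 80 mm in diameter, 100 mm tall, on the bench at the left beyond the saw. Leave it.
- mug: White mug, 80 mm in diameter, 95 mm tall, on the bench at the right, near the robot. Leave it.

How it is judged:
On the way, in this order (a step that is already met when the one before it is completed fails the run):
1. the stop button is pushed in while the guard is still down (value of joint stop above 0.007 m and value of joint guard below 0.1 rad), for 0.1 s.
2. the guard is pushed up past its balance point (value of joint guard above 0.85 rad), for 0.1 s.
At the end, for the whole second after the job is handed in: The guard rests raised on its upper stop by itself (above 1.15 rad of 1.25, at rest) and the stop button is still in (more than 7 of its 10 mm) (value of joint guard above 1.15 rad and velocity of joint guard between -0.05 and 0.05 rad/s and value of joint stop above 0.007 m); the robot touches nothing.
It fails at once if the guard is raised (over 0.2 rad) before the stop button is in (value of joint guard above 0.2 rad and value of joint stop below 0.006 m).
It fails at once if the start button is pressed (over 2.5 mm) (value of joint start above 0.0025 m).
It fails at once if the guard is flung (faster than 3 rad/s) (velocity of joint guard above 3 rad/s).
It fails at once if the guard is pushed or squeezed by the fingers with more than 30 N, or pushed with another part of the robot (over 5 N) (contact force between the arm and guard above 5 N or contact force between the fingers and guard above 30 N).
It fails at once if something else is moved by more than 30 mm, picked up or knocked over (distance of any of fence_mid, strip, spanner, tray, nippers, glue, jar, mug from where it was at the start of the episode above 0.03 m).
It also fails if it takes over 59 s, if anything falls off the work surface, if the arm or the gripper's body presses on something with over 40 N, if the wrist force passes 120 N, or if a joint passes its speed limit or range.

## Working session

There is one attempt and no reset: what is moved stays moved. The work goes in short steps, Python scripts to look and compute and a tool call to move; the robot and the scene stay as the last step left them, time stands still between calls to the robot, and variables do not carry over. Pictures are saved under pics/ and viewed, and the job is handed in when it is done.

Besides the shell and the picture viewer there is one more tool, called after "Call:" by a JSON object that holds its "fn" and its "kwargs", one argument or row to a line. arm_command: Moves the arm, as the interface text tells. Its arguments: {"type":"object","properties":{"motion":{"type":"array","items":{"type":"object","properties":{"x":{"type":"number"},"y":{"type":"number"},"z":{"type":"number"},"rx":{"type":"number"},"ry":{"type":"number"},"rz":{"type":"number"},"hand":{"type":"number"}}}},"force":{"type":"number"}},"required":["motion"]}

```bash
mkdir -p pics; ls; cat > h.py <<'E'
import numpy as np, cv2
from workcell import get_state, viewer, hand_in, finder, env
def save(p,n): cv2.imwrite('pics/'+n, cv2.cvtColor(p['image'],cv2.COLOR_RGB2BGR))
def world(p,uv,z=None):
    K=np.array(p['intrinsics']);R=cv2.Rodrigues(np.array(p['rvec'],float))[0];t=np.array(p['tvec'],float).ravel()
    u,v=uv; d=p['z_map'][int(round(v)),int(round(u))] if z is None else z
    c=np.linalg.inv(K)@np.array([u,v,1.])*d
    return R.T@(c-t)
def cloud(p):
    K=np.array(p['intrinsics']);R=cv2.Rodrigues(np.array(p['rvec'],float))[0];t=np.array(p['tvec'],float).ravel()
    v,u=np.mgrid[:400,:640]; c=np.stack([u,v,np.ones_like(u)],-1)@np.linalg.inv(K).T*p['z_map'][...,None]
    return (c-t)@R
E
python3 - <<'E'
from h import *
for n in ['scene','top']:
    p=viewer.read_camera(n); save(p,n+'0.png')
    for q in ['saw','guard_handle','guard_hinge','stop_top','start_top','fence_mid','stop','guard','mug','tray']:
        try:
            r=finder.find_in(p,q)
            for x in r[:2]: print(n,q,np.round(x['at']),round(x['score'],2),np.round(world(p,x['at']),3))
        except Exception as e: print(q,e)
print(get_state())
E
```

```text
pics
scene saw [327. 238.] 0.78 [0.619 0.046 0.124]
scene saw [433. 226.] 0.67 [0.449 0.347 0.099]
scene guard_handle [325. 228.] 0.96 [0.623 0.042 0.166]
scene guard_hinge [328. 241.] 0.67 [0.627 0.05  0.123]
scene stop_top [436. 224.] 0.41 [0.436 0.358 0.095]
scene fence_mid [352. 230.] 0.78 [0.593 0.114 0.148]
scene fence_mid [434. 223.] 0.19 [0.43  0.351 0.094]
scene stop [327. 240.] 0.65 [0.623 0.047 0.121]
scene stop [435. 226.] 0.53 [0.443 0.353 0.094]
scene guard [322. 226.] 0.93 [0.622 0.034 0.171]
scene guard [327. 239.] 0.34 [0.619 0.048 0.123]
scene mug [256. 184.] 0.9 [ 0.332 -0.302  0.071]
scene tray [214. 222.] 0.74 [ 0.536 -0.375  0.035]
top saw [301. 181.] 0.98 [0.535 0.036 0.171]
top guard_handle [309. 158.] 0.91 [0.606 0.016 0.127]
top guard_handle [333. 158.] 0.41 [ 0.605 -0.049  0.123]
top guard_hinge [302. 181.] 0.97 [0.537 0.032 0.168]
top guard_hinge [450. 135.] 0.67 [ 0.676 -0.367  0.117]
top stop_top [192. 136.] 0.65 [0.665 0.338 0.097]
top stop_top [184. 224.] 0.58 [0.424 0.35  0.094]
top stop [185. 223.] 0.69 [0.427 0.348 0.097]
top guard [305. 156.] 0.94 [0.603 0.027 0.165]
top mug [428. 276.] 0.62 [ 0.29  -0.333  0.001]
top mug [302. 182.] 0.38 [0.535 0.033 0.155]
top tray [438. 190.] 0.65 [ 0.541 -0.364  0.001]
{'clock': 1.1, 'joint_pos': array([9.87412454e-01, 3.13220820e-01, 4.60978471e-02, 1.30360065e+00,
       5.70811632e-05, 1.43118002e+00]), 'qvel': array([ 0.00157614,  0.00172399, -0.00024672,  0.0017903 , -0.00090364,
        0.00013377]), 'tau': array([-1.05641731e-03, -4.80481517e+01,  2.98817289e+01,  4.51795686e-04,
       -1.75197438e-04,  5.68232565e-06]), 'tcp_pos': array([0.24689806, 0.51934218, 0.21021044]), 'orientation': array([-1.38388126e-05,  2.20067613e-01,  9.75484620e-01,  4.40972262e-05]), 'wrist_force': array([ 0.62702466, -0.02742031,  0.58667083]), 'ft_torque': array([ 0.0256227 ,  0.00810978, -0.00399016]), 'finger_gap': 0.08528389761023122}
```

View pics/scene0.png

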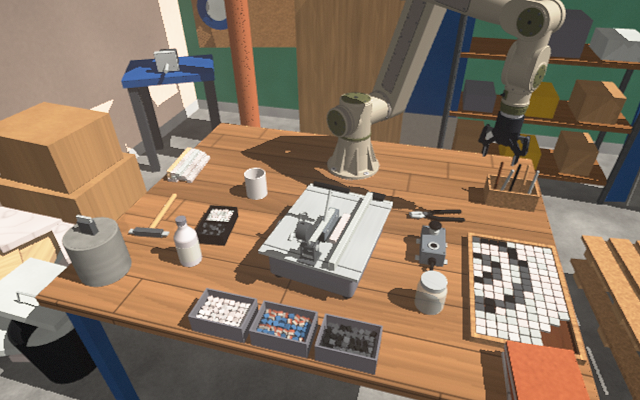

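View pics/top0.png

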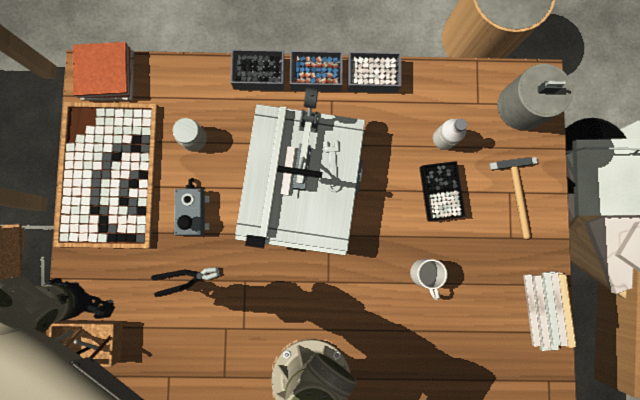

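The saw is in the middle of the top view (300,180) and the switch box is at (190,212). The guard's black T-bar is at about (300,171). I'll zoom in and use depth.

```bash
python3 - <<'E'
from h import *
p=viewer.read_camera('top'); C=cloud(p)
bgr=cv2.cvtColor(p['image'],cv2.COLOR_RGB2BGR)
a=cv2.resize(bgr[180:245,165:215],None,fx=8,fy=8,interpolation=cv2.INTER_NEAREST)
b=cv2.resize(bgr[80:260,230:375],None,fx=3,fy=3,interpolation=cv2.INTER_CUBIC)
H=max(a.shape[0],b.shape[0]); im=np.zeros((H,a.shape[1]+b.shape[1],3),np.uint8); im[:a.shape[0],:a.shape[1]]=a; im[:b.shape[0],a.shape[1]:]=b
im=im[:, :800] ; cv2.imwrite('pics/z1.png',im); print(im.shape)
print((C[185:243:2,172:208:2,2]*1000).round().astype(int))
# handle: points above .24 within saw area
m=(C[...,2]>.235)&(C[...,2]<.30)&(abs(C[...,1])<.25)&(C[...,0]>.4)&(C[...,0]<.8)
v,u=np.nonzero(m)
for a,b in zip(u,v): print(a,b,(C[b,a]*1000).round().astype(int), p['image'][b,a]) if (a%3==0) else 0
E
```

```text
(540, 800, 3)
[[ -1   1   0  -2   3   0  -8  28  35  32  31   2   7   0  -5  -1   1  -6]
 [  6   0   5   0   0  -4   3  31  34  40  26   1  -1   1   2  -1  -8   1]
 [ -4  -3  61  56  58  54  52  54  50  53  52  54  52  51  53   0  -4   1]
 [  4  54  55  55  54  58  53  57  53  52  56  53  53  57  54  33   6  -5]
 [ -6  55  56  56  58  55  53  55  57  50  58  55  52  58  48  32   6   1]
 [  4  55  56  53  51  59  59  59  54  52  53  56  59  54  56  29   4   2]
 [  2  51  53  56  54  52  60  60  57  55  54  51  56  60  57  28   4   5]
 [ -1  56  53  59  54  58  53  58  58  59  55  62  56  62  50  33   4  10]
 [  3  57  53  57  54  58  62  55  58  57  56  58  54  53  49  31   7  10]
 [  3  59  55  56  54  60  54  52  61  59  55  54  52  54  48  26  -2  -3]
 [ -2  56  60  49  51  58  52  52  55  53  53  55  52  51  54  24  -2  -2]
 [  0  46  51  55  55  55  59  54  54  60  52  51  55  48  46  25   2   0]
 [ -2  51  54  59  50  53  60  58  56  53  53  53  59  56  49  32   0   1]
 [ -2  56  56  49  54  55  54  56  57  57  58  58  56  53  56  29  -3  -2]
 [ -8  56  51  55  49  54  58  51  5
[... 6127 characters left out ...]
 17]
306 174 [540  23 259] [17 16 15]
309 174 [540  15 262] [20 21 21]
312 174 [540   8 263] [23 22 22]
315 174 [541   1 259] [21 21 22]
318 174 [540  -6 264] [25 23 23]
300 175 [538  37 253] [176 179 165]
303 175 [538  30 256] [77 79 72]
306 175 [537  23 261] [19 19 19]
309 175 [538  15 259] [20 19 19]
312 175 [538   8 260] [16 14 15]
315 175 [538   1 260] [18 18 17]
318 175 [537  -6 265] [16 19 20]
321 175 [538 -13 265] [40 43 39]
309 176 [536  15 258] [42 44 41]
312 176 [536   8 257] [31 32 30]
315 176 [536   1 259] [17 18 20]
318 176 [536  -6 259] [18 15 14]
321 176 [535 -13 263] [44 45 43]
315 177 [533   1 258] [50 52 49]
318 177 [534  -6 255] [33 34 33]
321 177 [533 -14 262] [64 66 61]
```

View pics/z1.png

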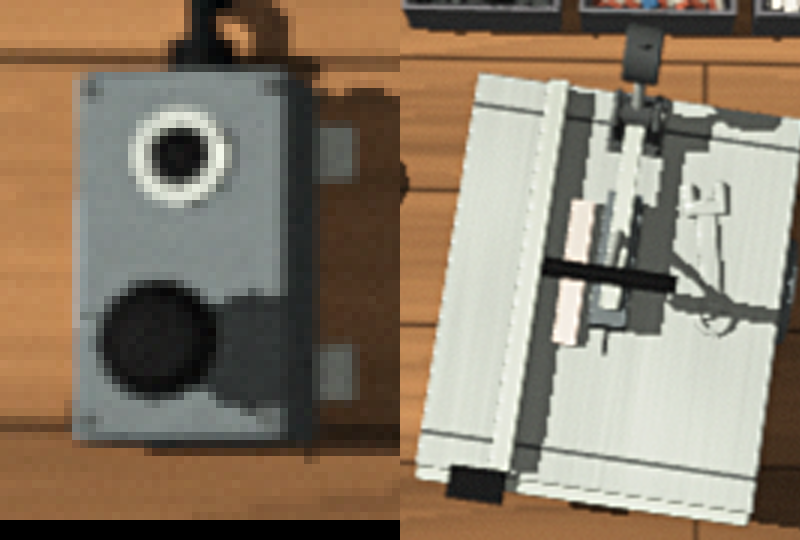

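The black mushroom button is the near one, at top-view pixel (184,222). The white-ringed start button is the far one, at (187,199). The T-bar runs from (279,168) to (321,175). Next I'll fit both precisely.

```bash
cat >> h.py <<'E'
from scipy.spatial.transform import Rotation as Ro
def delta(tgt):
    s=get_state(); w,x,y,z=s['orientation']; R=Ro.from_quat([x,y,z,w]).as_matrix()
    return (R.T@(np.array(tgt)-s['tcp_pos'])*1000).round(1)
E
python3 - <<'E'
from h import *
p=viewer.read_camera('top'); C=cloud(p)
uv=np.mgrid[:400,:640]
m=(C[...,2]>.08)&(C[...,2]<.11); m[:205]=0;m[245:]=0;m[:,:170]=0;m[:,210:]=0
v,u=np.nonzero(m);print('stop',C[m].mean(0),C[m].min(0),C[m].max(0),[(a.min()+a.max())/2 for a in (u,v)])
print('px ray at z=.093', end=' ')
q=finder.masks_of(p,'guard_hinge')
m=(C[...,2]>.245)&(C[...,2]<.275)&(C[...,0]<.6)&(C[...,0]>.5)&(abs(C[...,1]-.04)<.1)&(p['image'].max(-1)<50)
P=C[m]; c=P.mean(0); d=np.linalg.svd(P[:,:2]-c[:2])[2][0]; t=(P[:,:2]-c[:2])@d
print('bar',c,d,t.min(),t.max(), c[:2]+d*(t.min()+t.max())/2)
p=viewer.read_camera('scene'); C=cloud(p)
m=(C[...,2]>.08)&(C[...,2]<.11)&(abs(C[...,0]-.43)<.05)&(abs(C[...,1]-.35)<.05)
print('scene stop',C[m].mean(0),C[m].min(0),C[m].max(0))
m=(C[...,2]>.24)&(C[...,2]<.275)&(C[...,0]<.6)&(C[...,0]>.5)&(abs(C[...,1]-.04)<.1)
print('scene bar',C[m].mean(0),m.sum(),C[m].min(0),C[m].max(0))
print(delta([.429,.351,.15]), get_state()['clock'])
E
```

```text
stop [0.42956921 0.35184612 0.09113429] [0.41071444 0.33326948 0.08089337] [0.4492118  0.37232405 0.09851444] [np.float64(184.0), np.float64(222.0)]
px ray at z=.093 bar [0.54594381 0.03839098 0.2605476 ] [-0.13033148 -0.99147048] -0.05451055398359206 0.05278405940865264 [0.54605632 0.03924686]
scene stop [0.43747884 0.35216602 0.09247476] [0.41609644 0.33225416 0.0808202 ] [0.45256784 0.3729575  0.09999841]
scene bar [0.55211367 0.04025027 0.25943647] 223 [ 0.53663783 -0.01527451  0.24024804] [0.56629745 0.09372402 0.26764099]
[-236.7  -73.8   60.2] 1.3
```

Call:
{"fn": "arm_command", "kwargs": {
  "motion": [
    {"x":-60,"y":-18,"z":10,"hand":1},
    {"x":-120,"y":-36,"z":25,"hand":1},
    {"x":-180,"y":-54,"z":45,"hand":1},
    {"x":-225,"y":-68,"z":60,"hand":1},
    {"x":-238,"y":-72,"z":70,"hand":1},
    {"x":-238,"y":-72,"z":80,"hand":1},
    {"x":-238,"y":-72,"z":80,"hand":1},
    {"x":-238,"y":-72,"z":80,"hand":1}
  ],
  "force": 20
}}

```text
invalid input at $.motion[0]: expected keys x, y, z, rx, ry, rz, hand
```

Call:
{"fn": "arm_command", "kwargs": {
  "motion": [
    {"x":-60,"y":-18,"z":10,"rx":0,"ry":0,"rz":0,"hand":1},
    {"x":-120,"y":-36,"z":25,"rx":0,"ry":0,"rz":0,"hand":1},
    {"x":-180,"y":-54,"z":45,"rx":0,"ry":0,"rz":0,"hand":1},
    {"x":-225,"y":-68,"z":60,"rx":0,"ry":0,"rz":0,"hand":1},
    {"x":-238,"y":-72,"z":70,"rx":0,"ry":0,"rz":0,"hand":1},
    {"x":-238,"y":-72,"z":80,"rx":0,"ry":0,"rz":0,"hand":1},
    {"x":-238,"y":-72,"z":80,"rx":0,"ry":0,"rz":0,"hand":1},
    {"x":-238,"y":-72,"z":80,"rx":0,"ry":0,"rz":0,"hand":1}
  ],
  "force": 20
}}

```text
clock: 2.3
tcp_pos: [0.4301, 0.3533, 0.1307]
orientation: [0.0, 0.219, 0.976, 0.0]
wrist_force: [0.1, 0.2, -0.6]
finger_gap: 0.0
```

```bash
python3 - <<'E'
from h import *
p=viewer.read_camera('wrist'); save(p,'w1.png')
print(delta([.431,.352,.085]), get_state()['tcp_pos'],get_state()['joint_pos'])
E
```

```text
[-1.2 -0.9 45.8] [0.43032461 0.35332181 0.13083504] [ 5.43154339e-01  3.12849443e-01 -1.52060478e-01  1.10488937e+00
  1.99697302e-04  9.84813583e-01]
```

View pics/w1.png

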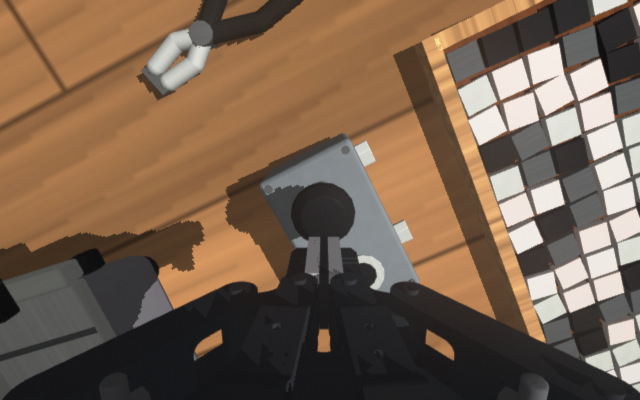

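The mushroom head is at (323,212) in the wrist view, right under the fingertips, with the start ring behind at (370,275). Pressing straight down.

Call:
{"fn": "arm_command", "kwargs": {
  "motion": [
    {"x":-1,"y":-1,"z":15,"rx":0,"ry":0,"rz":0,"hand":1},
    {"x":-1,"y":-1,"z":28,"rx":0,"ry":0,"rz":0,"hand":1},
    {"x":-1,"y":-1,"z":34,"rx":0,"ry":0,"rz":0,"hand":1},
    {"x":-1,"y":-1,"z":37,"rx":0,"ry":0,"rz":0,"hand":1},
    {"x":-1,"y":-1,"z":40,"rx":0,"ry":0,"rz":0,"hand":1},
    {"x":-1,"y":-1,"z":43,"rx":0,"ry":0,"rz":0,"hand":1},
    {"x":-1,"y":-1,"z":44,"rx":0,"ry":0,"rz":0,"hand":1},
    {"x":-1,"y":-1,"z":44,"rx":0,"ry":0,"rz":0,"hand":1}
  ]
}}

```text
clock: 3.35
tcp_pos: [0.4315, 0.3508, 0.0863]
orientation: [0.0, 0.22, 0.975, 0.0]
wrist_force: [-0.2, 0.7, -0.3]
finger_gap: 0.0001
```

Call:
{"fn": "arm_command", "kwargs": {
  "motion": [
    {"x":0,"y":0,"z":1,"rx":0,"ry":0,"rz":0,"hand":1},
    {"x":0,"y":0,"z":2,"rx":0,"ry":0,"rz":0,"hand":1},
    {"x":0,"y":0,"z":3,"rx":0,"ry":0,"rz":0,"hand":1}
  ]
}}

```text
clock: 3.72
tcp_pos: [0.4314, 0.3508, 0.0832]
orientation: [0.0, 0.22, 0.975, 0.0]
wrist_force: [0.8, 1.2, 0.2]
finger_gap: -0.0002
```

```bash
python3 - <<'E'
from h import *
p=viewer.read_camera('scene'); 
b=cv2.cvtColor(p['image'],cv2.COLOR_RGB2BGR)[180:290,380:490]; cv2.imwrite('pics/s2.png',cv2.resize(b,None,fx=5,fy=5,interpolation=cv2.INTER_CUBIC))
print(get_state()['wrist_force'],get_state()['tcp_pos'],get_state()['tau'])
E
```

```text
[ 0.11196925  0.37906977 -0.10876384] [0.43138646 0.35075375 0.08305512] [ 9.56861913e-03 -4.76854062e+01  2.75231159e+01  4.10780322e-04
  2.01390735e-04 -2.19535707e-06]
```

View pics/s2.png

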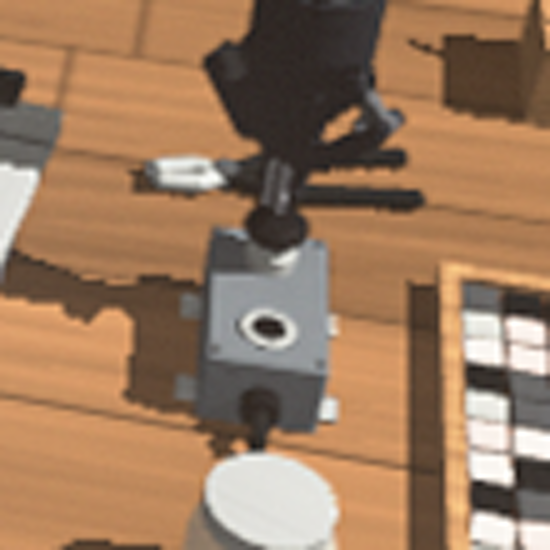

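The fingertips are on the mushroom head, at (277,225) in the crop. No bottoming force yet, so I'll press on slowly.

Call:
{"fn": "arm_command", "kwargs": {
  "motion": [
    {"x":0,"y":0,"z":1,"rx":0,"ry":0,"rz":0,"hand":1},
    {"x":0,"y":0,"z":2,"rx":0,"ry":0,"rz":0,"hand":1}
  ]
}}

```text
clock: 4.03
tcp_pos: [0.4315, 0.3508, 0.0812]
orientation: [0.0, 0.22, 0.975, 0.0]
wrist_force: [1.0, -0.5, -0.8]
finger_gap: -0.0002
```

```bash
python3 - <<'E'
from h import *
p=viewer.read_camera('scene'); C=cloud(p)
print((C[214:240,426:444,2]*1000).round().astype(int))
print(p['image'][214:240,426:444].max(-1))
print(get_state()['wrist_force'],get_state()['tcp_pos'],get_state()['tau'])
E
```

```text
[[ 16  19  17  16  14  11 130 135 137 136 139 141 145 141 142 136 149 155]
 [ 17  20  13  15  18 121 126 135 134 134 136 134 138 138 130 130   1   2]
 [ 14  13  13  14  16 121 125 127 133 131 135 132 132 134 131  -1   4  -1]
 [  8  11   9  14  15 117 117 125 125 128 131 130 129 129 126  24  18  18]
 [  2   2  10  10  10 113 120 123 125 124 126 124 123 125 120  20  17  13]
 [  3   4   3   0  -4   4 117 119 122 121 122 121 122 119 114  12  15  15]
 [  5   2   3   2   4   0 112 114 114 119 118 116 121 118   8  14   8  14]
 [  2   3  -1   1  92  93 110 110 112 115 111 115 113   3  -2   4   1   2]
 [  3   3   3  91  94  96  94  96 109 110 105  97  95  88   2   1   1   0]
 [  0   1   3  91  94  99  95  94  97  98  95  97  94  98  93   4  -1   0]
 [  1   2  87  91  95  93  94 100  98  95  99  94  97  96  95   6 926   2]
 [  4   3  92  91  92  96  95  96  95  96  96  96  94  93  94  92   2   1]
 [ 54  56  59  90  92  95  93  92  93  96  95  95  91  96  94  86   1   4]
 [ 57  57  54  84  87  92  92  91  93  91  92  95  92  94  90   2  -1   3]
 [ 58  58  58  66  82  89  88  88  90  95  90  89 
[... 2273 characters left out ...]
2]
 [ 74  72  71  75  88  98 104 108 107 125 156 183 172 155 153 152 154 153]
 [101 101 101 100 105 109 114 117 128 148 165 175 163 152 154 155 154 153]
 [158 159 159 160 159 151 146 142 144 151 158 157 155 153 156 156 156 155]
 [155 156 155 157 156 157 157 155 156 154 153 155 155 156 157 154 155 154]
 [156 154 153 154 157 155 153 154 156 155 154 154 156 154 155 156 157 155]
 [158 155 155 156 156 155 155 154 155 154 154 156 153 154 157 155 156 154]
 [157 158 157 158 158 157 157 156 156 156 154 152 155 156 156 154 156 157]]
[ 0.36346845  0.32913642 -0.08459912] [0.4313625  0.35076094 0.08103306] [ 1.00801946e-02 -4.77096212e+01  2.74576467e+01  1.05356627e-03
  3.14784720e-04 -1.44931585e-05]
```

```bash
python3 - <<'E'
from h import *
p=viewer.read_camera('scene'); C=cloud(p)
for v in range(212,228,2):
  for u in (434,436,438): print(u,v,(C[v,u]*1000).round())
p=viewer.read_camera('top'); C=cloud(p); save(p,'t3.png')
m=(C[...,2]>.08)&(C[...,2]<.11)&(abs(C[...,0]-.43)<.05)&(abs(C[...,1]-.35)<.05)
print('top stop',m.sum(),C[m].mean(0),C[m].min(0),C[m].max(0))
b=cv2.cvtColor(p['image'],cv2.COLOR_RGB2BGR)[160:270,130:240]; cv2.imwrite('pics/t3.png',cv2.resize(b,None,fx=5,fy=5,interpolation=cv2.INTER_CUBIC))
p=viewer.read_camera('wrist'); save(p,'w3.png')
E
```

```text
434 212 [438. 343. 144.]
436 212 [439. 349. 145.]
438 212 [444. 354. 150.]
434 214 [443. 344. 140.]
436 214 [445. 350. 143.]
438 214 [443. 356. 142.]
434 216 [441. 345. 130.]
436 216 [445. 351. 135.]
438 216 [443. 357. 134.]
434 218 [439. 346. 121.]
436 218 [442. 352. 125.]
438 218 [441. 358. 125.]
434 220 [442. 347. 115.]
436 220 [439. 353. 115.]
438 220 [444. 359. 119.]
434 222 [445. 348. 110.]
436 222 [444. 354. 111.]
438 222 [423. 362.  95.]
434 224 [435. 350.  95.]
436 224 [438. 356.  98.]
438 224 [430. 363.  93.]
434 226 [443. 351.  93.]
436 226 [439. 357.  91.]
438 226 [441. 363.  94.]
top stop 29 [0.43965338 0.34257406 0.09148519] [0.41080416 0.33311605 0.0820648 ] [0.44918821 0.3595465  0.10925423]
```

View pics/w3.png

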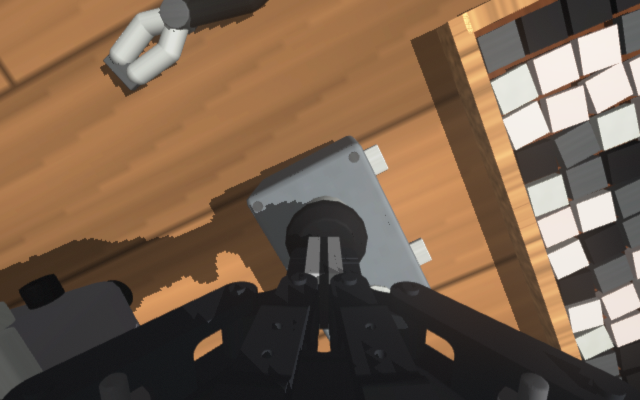

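View pics/t3.png

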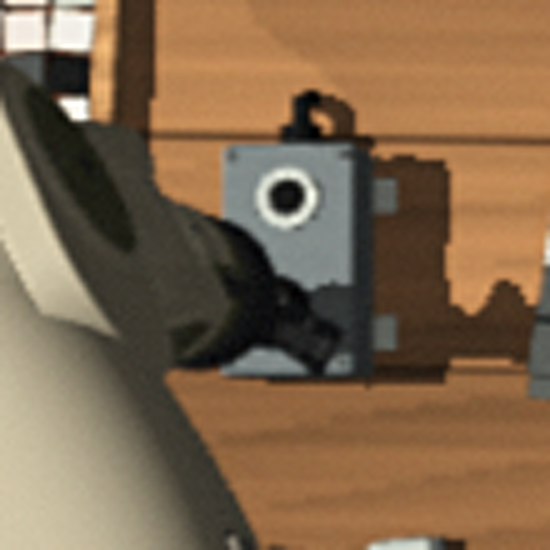

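```bash
python3 - <<'E'
from h import *
print(env.tcp_to_grasp, [a for a in dir(env) if a[0]!='_'])
p=viewer.read_camera('wrist'); C=cloud(p)
for v in (225,230,234,236,238,240,244,250,260,270): print(v,[(C[v,u]*1000).round().tolist() for u in (315,335)])
print(get_state()['tcp_pos'],get_state()['finger_gap'])
E
```

```text
0.0187 ['MotionError', 'tcp_to_grasp']
225 [[418.0, 351.0, 95.0], [423.0, 359.0, 94.0]]
230 [[421.0, 350.0, 95.0], [425.0, 358.0, 95.0]]
234 [[423.0, 349.0, 94.0], [426.0, 357.0, 95.0]]
236 [[423.0, 348.0, 95.0], [428.0, 357.0, 94.0]]
238 [[420.0, 350.0, 108.0], [423.0, 358.0, 109.0]]
240 [[420.0, 350.0, 110.0], [423.0, 358.0, 110.0]]
244 [[420.0, 351.0, 115.0], [423.0, 358.0, 115.0]]
250 [[420.0, 351.0, 120.0], [423.0, 358.0, 122.0]]
260 [[420.0, 351.0, 130.0], [423.0, 358.0, 130.0]]
270 [[420.0, 351.0, 137.0], [422.0, 358.0, 138.0]]
[0.43144002 0.35078127 0.08121392] -8.048111081589206e-05
```

Both the wrist and scene depth put the real fingertips at z≈0.107, while the reported TCP is at 0.081. So the tips sit about 26 mm behind the reported TCP, and the head is still out at 0.095. I'll go down by the measured gap and watch the force.

Call:
{"fn": "arm_command", "kwargs": {
  "motion": [
    {"x":0,"y":0,"z":4,"rx":0,"ry":0,"rz":0,"hand":1},
    {"x":0,"y":0,"z":8,"rx":0,"ry":0,"rz":0,"hand":1},
    {"x":0,"y":0,"z":11,"rx":0,"ry":0,"rz":0,"hand":1},
    {"x":0,"y":0,"z":14,"rx":0,"ry":0,"rz":0,"hand":1},
    {"x":0,"y":0,"z":16,"rx":0,"ry":0,"rz":0,"hand":1}
  ]
}}

```text
clock: 4.9
tcp_pos: [0.4315, 0.3508, 0.0652]
orientation: [0.0, 0.22, 0.975, 0.0]
wrist_force: [-0.8, -1.0, 1.9]
finger_gap: 0.0
```

Call:
{"fn": "arm_command", "kwargs": {
  "motion": [
    {"x":0,"y":0,"z":2,"rx":0,"ry":0,"rz":0,"hand":1},
    {"x":0,"y":0,"z":4,"rx":0,"ry":0,"rz":0,"hand":1},
    {"x":0,"y":0,"z":6,"rx":0,"ry":0,"rz":0,"hand":1}
  ]
}}

```text
clock: 5.28
tcp_pos: [0.432, 0.3512, 0.0629]
orientation: [0.001, 0.22, 0.976, 0.001]
wrist_force: [-9.9, -6.3, 36.6]
finger_gap: -0.0002
```

Call:
{"fn": "arm_command", "kwargs": {
  "motion": [
    {"x":0,"y":0,"z":-3,"rx":0,"ry":0,"rz":0,"hand":1},
    {"x":0,"y":0,"z":-15,"rx":0,"ry":0,"rz":0,"hand":1},
    {"x":0,"y":0,"z":-40,"rx":0,"ry":0,"rz":0,"hand":1},
    {"x":0,"y":0,"z":-90,"rx":0,"ry":0,"rz":0,"hand":1},
    {"x":0,"y":0,"z":-140,"rx":0,"ry":0,"rz":0,"hand":1},
    {"x":0,"y":0,"z":-190,"rx":0,"ry":0,"rz":0,"hand":1},
    {"x":0,"y":0,"z":-190,"rx":0,"ry":0,"rz":0,"hand":1}
  ]
}}

```text
clock: 6.15
tcp_pos: [0.4335, 0.3521, 0.2539]
orientation: [0.003, 0.22, 0.975, 0.003]
wrist_force: [-0.0, 0.2, 0.0]
finger_gap: 0.0003
```

```bash
python3 - <<'E'
from h import *
p=viewer.read_camera('scene'); C=cloud(p)
m=(C[...,2]>.07)&(C[...,2]<.11)&(abs(C[...,0]-.43)<.035)&(abs(C[...,1]-.35)<.03)
print('scene stop',m.sum(),C[m].mean(0),np.percentile(C[m][:,2],[5,50,75,95]))
p=viewer.read_camera('wrist'); C=cloud(p); save(p,'w4.png')
m=(C[...,2]>.07)&(C[...,2]<.11)&(abs(C[...,0]-.43)<.035)&(abs(C[...,1]-.35)<.035)
print('wrist stop',m.sum(),C[m].mean(0),np.percentile(C[m][:,2],[5,50,75,95]))
print(get_state()['tcp_pos'],get_state()['joint_pos'])
E
```

```text
scene stop 106 [0.43770618 0.35195459 0.08238694] [0.07398737 0.0828468  0.08569682 0.08793494]
wrist stop 1282 [0.42924964 0.3508322  0.08242221] [0.07815811 0.0830063  0.08415766 0.08517539]
[0.43167133 0.35091324 0.24937849] [5.38230679e-01 2.68275102e-01 8.01254801e-02 1.38175021e+00
 5.52279396e-05 9.82037992e-01]
```

View pics/w4.png

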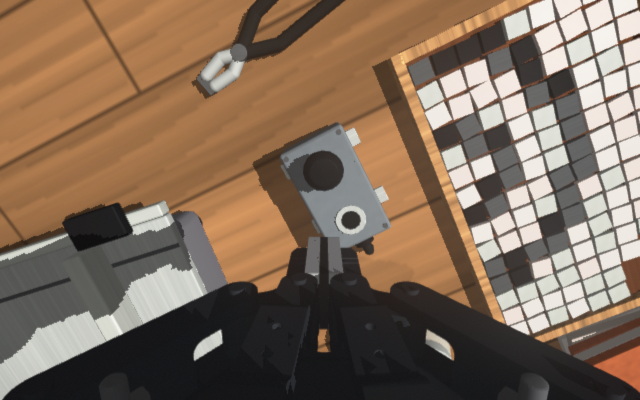

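The wrist view shows the mushroom at (323,170) and the untouched start ring at (350,220). The head's mean height dropped from 92.5 to 82.4 mm, so the button is fully in, and contact confirms the tips sit about 22–26 mm behind the reported TCP. Now I'll move to the front of the guard at a safe height and align the jaws with the bar.

Call:
{"fn": "arm_command", "kwargs": {
  "motion": [
    {"x":-13,"y":-44,"z":-30,"rx":0,"ry":0,"rz":-5,"hand":1},
    {"x":-28,"y":-95,"z":-60,"rx":0,"ry":0,"rz":-10,"hand":1},
    {"x":-43,"y":-145,"z":-90,"rx":0,"ry":0,"rz":-15,"hand":1},
    {"x":-60,"y":-200,"z":-100,"rx":0,"ry":0,"rz":-18,"hand":1},
    {"x":-76,"y":-255,"z":-100,"rx":0,"ry":0,"rz":-18,"hand":1},
    {"x":-92,"y":-310,"z":-100,"rx":0,"ry":0,"rz":-18,"hand":1},
    {"x":-92,"y":-310,"z":-100,"rx":0,"ry":0,"rz":-18,"hand":1}
  ]
}}

```text
clock: 7.12
tcp_pos: [0.3803, 0.028, 0.3476]
orientation: [-0.002, 0.069, 0.998, -0.0]
wrist_force: [0.9, 0.6, -0.2]
finger_gap: -0.0001
```

```bash
python3 - <<'E'
from h import *
s=get_state(); w,x,y,z=s['orientation'];print(Ro.from_quat([x,y,z,w]).as_matrix().round(3)); print(s['tcp_pos'],s['joint_pos'].round(3))
E
```

```text
[[-0.991  0.137 -0.003]
 [ 0.137  0.991 -0.   ]
 [ 0.003 -0.001 -1.   ]]
[0.38030742 0.02802335 0.34761188] [-1.370e-01 -6.700e-02 -5.900e-02  1.582e+00 -1.000e-03  0.000e+00]
```

Call:
{"fn": "arm_command", "kwargs": {
  "motion": [
    {"x":-10,"y":0,"z":0,"rx":0,"ry":-10,"rz":0,"hand":1},
    {"x":-20,"y":0,"z":0,"rx":0,"ry":-20,"rz":0,"hand":1},
    {"x":-30,"y":0,"z":0,"rx":0,"ry":-30,"rz":0,"hand":1},
    {"x":-40,"y":0,"z":0,"rx":0,"ry":-40,"rz":0,"hand":1},
    {"x":-50,"y":0,"z":0,"rx":0,"ry":-45,"rz":0,"hand":1},
    {"x":-50,"y":0,"z":0,"rx":0,"ry":-45,"rz":0,"hand":1}
  ]
}}

```text
clock: 7.88
tcp_pos: [0.429, 0.0261, 0.3458]
orientation: [0.38, 0.059, 0.923, -0.024]
wrist_force: [-0.4, -0.3, 0.2]
finger_gap: -0.0001
```

```bash
python3 - <<'E'
from h import *
s=get_state(); w,x,y,z=s['orientation'];print(Ro.from_quat([x,y,z,w]).as_matrix().round(3)); print(s['tcp_pos'],s['joint_pos'].round(3))
p=viewer.read_camera('wrist'); C=cloud(p); save(p,'w5.png')
for v in (225,230,234,236,238,240,244,250,260,270): print(v,[(C[v,u]*1000).round().tolist() for u in (315,335)])
m=(p['z_map']>0)&(C[...,2]>.24)&(C[...,2]<.275)&(C[...,0]<.6)&(C[...,0]>.5)&(abs(C[...,1]-.04)<.08)
print('bar',m.sum(), C[m].mean(0),C[m].min(0),C[m].max(0))
p=viewer.read_camera('scene'); save(p,'s5.png')
E
```

```text
[[-0.704  0.127  0.699]
 [ 0.091  0.992 -0.089]
 [-0.704  0.001 -0.71 ]]
[0.42901598 0.02607618 0.34581338] [-0.126 -0.653 -0.719  0.724 -0.001  0.002]
225 [[1867.0, -208.0, -355.0], [1863.0, -102.0, -347.0]]
230 [[1862.0, -206.0, -324.0], [1866.0, -103.0, -320.0]]
234 [[1861.0, -206.0, -301.0], [1867.0, -103.0, -298.0]]
236 [[1871.0, -207.0, -294.0], [1875.0, -104.0, -290.0]]
238 [[401.0, 24.0, 358.0], [402.0, 33.0, 358.0]]
240 [[401.0, 24.0, 359.0], [400.0, 33.0, 359.0]]
244 [[398.0, 25.0, 362.0], [398.0, 33.0, 362.0]]
250 [[392.0, 26.0, 367.0], [394.0, 33.0, 366.0]]
260 [[386.0, 27.0, 373.0], [388.0, 34.0, 373.0]]
270 [[380.0, 28.0, 379.0], [382.0, 34.0, 378.0]]
bar 2027 [0.54231917 0.03682826 0.25787173] [ 0.53244287 -0.01769381  0.24027168] [0.55614247 0.09130387 0.26376179]
```

View pics/w5.png

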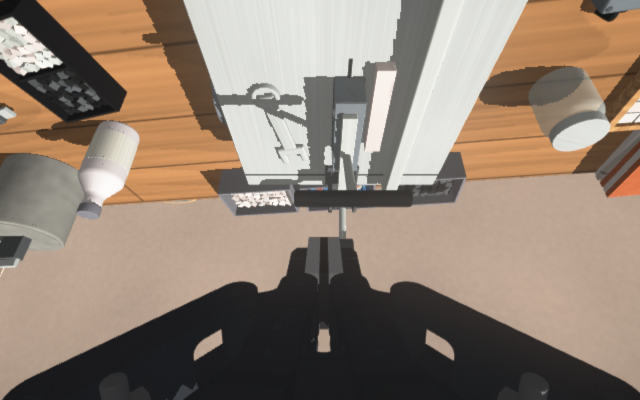

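View pics/s5.png

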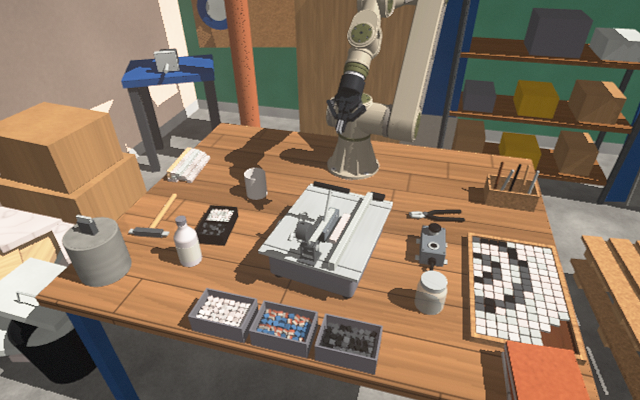

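The tilted wrist view shows the T-bar from (295,198) to (413,198), with its lever at col 348 and the fingers at col 324. So they are lined up on the -y half, clear of the lever. Depth puts the tips about 25 mm short of the reported TCP along tool z again. I'll drop below the bar's line and slide in beneath it.

Call:
{"fn": "arm_command", "kwargs": {
  "motion": [
    {"x":27,"y":-1,"z":0,"rx":0,"ry":0,"rz":0,"hand":1},
    {"x":27,"y":-2,"z":40,"rx":0,"ry":0,"rz":0,"hand":1},
    {"x":27,"y":-2,"z":80,"rx":0,"ry":0,"rz":0,"hand":1},
    {"x":27,"y":-2,"z":115,"rx":0,"ry":0,"rz":0,"hand":1},
    {"x":27,"y":-2,"z":140,"rx":0,"ry":0,"rz":0,"hand":1},
    {"x":27,"y":-2,"z":160,"rx":0,"ry":0,"rz":0,"hand":1},
    {"x":27,"y":-2,"z":160,"rx":0,"ry":0,"rz":0,"hand":1}
  ]
}}

```text
clock: 8.85
tcp_pos: [0.5246, 0.0107, 0.2152]
orientation: [0.38, 0.06, 0.923, -0.024]
wrist_force: [0.7, -0.2, 1.7]
finger_gap: 0.0001
```

```bash
python3 - <<'E'
from h import *
s=get_state(); print(s['tcp_pos'],s['joint_pos'].round(3),delta([.542,.011,.193]))
p=viewer.read_camera('wrist'); C=cloud(p); save(p,'w6.png')
for v in (234,236,238,240,244,250): print(v,[(C[v,u]*1000).round().tolist() for u in (315,335)])
m=(p['z_map']>0)&(C[...,2]>.24)&(C[...,2]<.275)&(C[...,0]<.6)&(C[...,0]>.5)&(abs(C[...,1]-.04)<.08)
print('bar',m.sum(), C[m].mean(0),C[m].min(0),C[m].max(0))
E
```

```text
[0.52463052 0.01072673 0.21515498] [-0.135 -0.355 -0.93   0.216  0.004 -0.004] [ 3.4  2.5 27.8]
234 [[902.0, -56.0, 42.0], [686.0, -0.0, 141.0]]
236 [[909.0, -57.0, 43.0], [687.0, -1.0, 143.0]]
238 [[496.0, 9.0, 227.0], [500.0, 17.0, 226.0]]
240 [[495.0, 9.0, 229.0], [497.0, 18.0, 228.0]]
244 [[493.0, 10.0, 231.0], [494.0, 18.0, 231.0]]
250 [[488.0, 10.0, 236.0], [490.0, 18.0, 236.0]]
bar 411 [0.54384982 0.04477241 0.25913613] [0.53475656 0.00408401 0.24807475] [0.55149381 0.09130259 0.26305085]
```

View pics/w6.png

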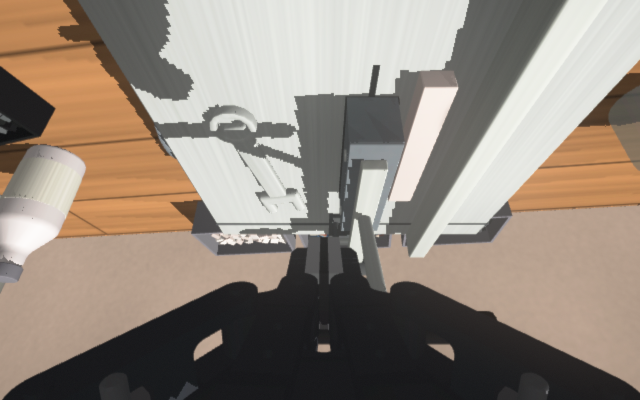

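The bar is now hidden above the gripper, and the lever is at (370,260), clear to the right of the fingers at (324,255). Joint 3 is near its limit, so I'll ease the tilt to 35° while settling below the bar.

Call:
{"fn": "arm_command", "kwargs": {
  "motion": [
    {"x":2,"y":0,"z":5,"rx":0,"ry":5,"rz":0,"hand":1},
    {"x":4,"y":0,"z":12,"rx":0,"ry":10,"rz":0,"hand":1},
    {"x":5,"y":0,"z":20,"rx":0,"ry":10,"rz":0,"hand":1},
    {"x":5,"y":0,"z":20,"rx":0,"ry":10,"rz":0,"hand":1}
  ]
}}

```text
clock: 9.4
tcp_pos: [0.534, 0.0095, 0.1984]
orientation: [0.3, 0.062, 0.952, -0.019]
wrist_force: [-0.7, -0.7, -0.4]
finger_gap: 0.0002
```

```bash
python3 - <<'E'
from h import *
s=get_state(); print(s['tcp_pos'],s['joint_pos'].round(3),s['wrist_force'])
w,x,y,z=s['orientation'];print(Ro.from_quat([x,y,z,w]).as_matrix().round(3))
p=viewer.read_camera('wrist'); C=cloud(p); save(p,'w7.png')
for v in (236,238,240,244): print(v,[(C[v,u]*1000).round().tolist() for u in (315,335)])
p=viewer.read_camera('scene'); b=cv2.cvtColor(p['image'],cv2.COLOR_RGB2BGR)[100:300,240:440]; cv2.imwrite('pics/s7.png',cv2.resize(b,None,fx=3,fy=3,interpolation=cv2.INTER_CUBIC)); 
E
```

```text
[0.53398952 0.00947604 0.19843314] [-0.134 -0.228 -0.764  0.424  0.003 -0.004] [-0.6685171  -0.70078398 -0.40961552]
[[-0.813  0.129  0.568]
 [ 0.106  0.992 -0.074]
 [-0.573  0.    -0.819]]
236 [[648.0, -15.0, 121.0], [649.0, 3.0, 121.0]]
238 [[509.0, 7.0, 214.0], [510.0, 16.0, 214.0]]
240 [[507.0, 8.0, 217.0], [508.0, 16.0, 217.0]]
244 [[506.0, 8.0, 220.0], [507.0, 16.0, 219.0]]
```

View pics/s7.png

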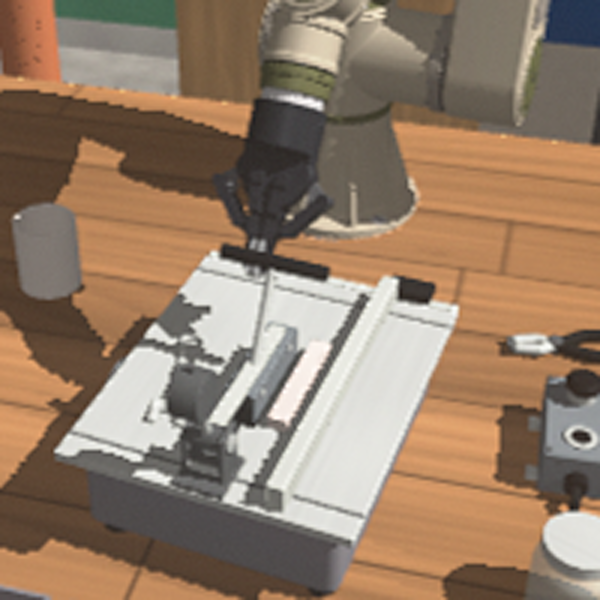

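The scene crop shows the fingertips just in front of and under the bar at (258,240), left of the lever. Now I'll push gently up along the handle's arc.

Call:
{"fn": "arm_command", "kwargs": {
  "motion": [
    {"x":-9,"y":0,"z":2,"rx":0,"ry":0,"rz":0,"hand":1},
    {"x":-16,"y":0,"z":4,"rx":0,"ry":0,"rz":0,"hand":1},
    {"x":-21,"y":0,"z":4,"rx":0,"ry":0,"rz":0,"hand":1},
    {"x":-27,"y":0,"z":2,"rx":0,"ry":0,"rz":0,"hand":1},
    {"x":-33,"y":0,"z":0,"rx":0,"ry":0,"rz":0,"hand":1},
    {"x":-39,"y":0,"z":-3,"rx":0,"ry":0,"rz":0,"hand":1}
  ]
}}

```text
clock: 10.25
tcp_pos: [0.5647, 0.0054, 0.2243]
orientation: [0.3, 0.062, 0.952, -0.019]
wrist_force: [-0.4, 0.9, -1.2]
finger_gap: 0.0001
```

```bash
python3 - <<'E'
from h import *
s=get_state(); print(s['tcp_pos'],s['joint_pos'].round(3),s['wrist_force'])
p=viewer.read_camera('scene'); C=cloud(p); b=cv2.cvtColor(p['image'],cv2.COLOR_RGB2BGR)[100:300,240:440]; cv2.imwrite('pics/s8.png',cv2.resize(b,None,fx=3,fy=3,interpolation=cv2.INTER_CUBIC)); 
E
```

```text
[0.56468994 0.00542508 0.2243312 ] [-0.134 -0.183 -0.665  0.479  0.003 -0.004] [-0.38082197  0.878458   -1.21982569]
```

View pics/s8.png

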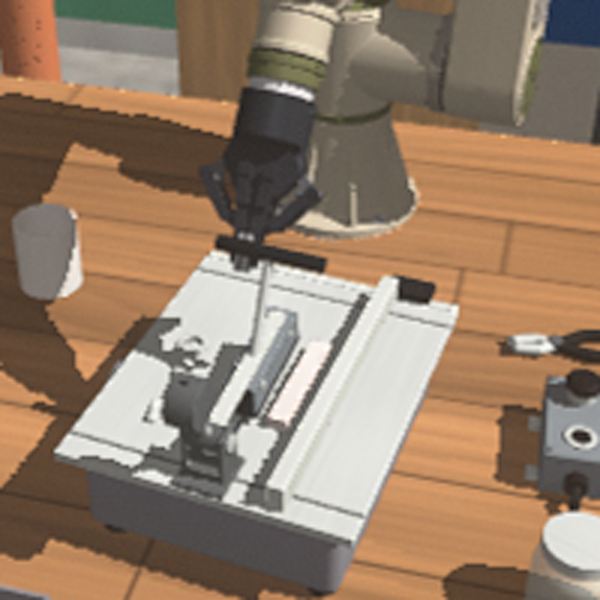

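The bar, at (270,252), is resting on the fingertips and has begun to rise. I'll continue the arc with slightly more engagement.

Call:
{"fn": "arm_command", "kwargs": {
  "motion": [
    {"x":-8,"y":0,"z":-1,"rx":0,"ry":0,"rz":0,"hand":1},
    {"x":-17,"y":0,"z":-3,"rx":0,"ry":0,"rz":0,"hand":1},
    {"x":-26,"y":0,"z":-4,"rx":0,"ry":0,"rz":0,"hand":1},
    {"x":-35,"y":0,"z":-5,"rx":0,"ry":0,"rz":0,"hand":1},
    {"x":-44,"y":0,"z":-6,"rx":0,"ry":0,"rz":0,"hand":1},
    {"x":-53,"y":0,"z":-7,"rx":0,"ry":0,"rz":0,"hand":1}
  ]
}}

```text
clock: 11.05
tcp_pos: [0.6042, 0.0002, 0.2608]
orientation: [0.3, 0.062, 0.952, -0.019]
wrist_force: [-0.2, 0.7, -0.5]
finger_gap: -0.0
```

```bash
python3 - <<'E'
from h import *
s=get_state(); print(s['tcp_pos'],s['joint_pos'].round(3),s['wrist_force'])
p=viewer.read_camera('scene'); C=cloud(p); b=cv2.cvtColor(p['image'],cv2.COLOR_RGB2BGR)[100:300,240:440]; cv2.imwrite('pics/s9.png',cv2.resize(b,None,fx=3,fy=3,interpolation=cv2.INTER_CUBIC)); 
E
```

```text
[6.04239069e-01 1.98076158e-04 2.60841458e-01] [-0.134 -0.126 -0.526  0.559  0.002 -0.003] [-0.17949169  0.65045044 -0.48251022]
```

View pics/s9.png

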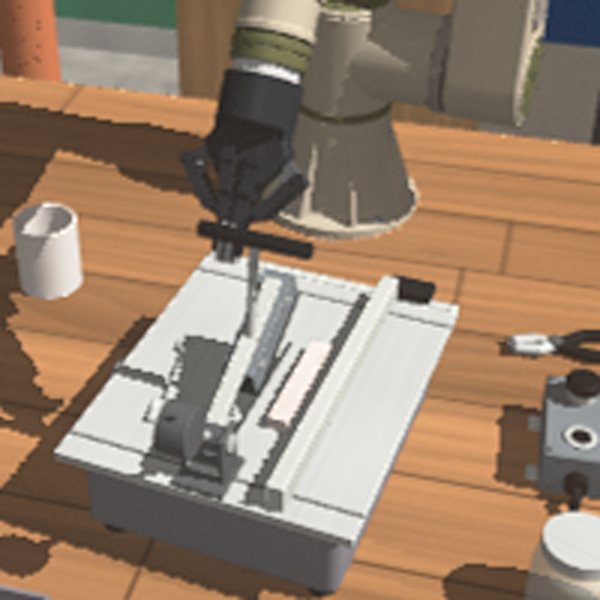

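The guard is visibly up by about 0.4 rad, with the bar at (255,240) on the fingers. Continuing.

Call:
{"fn": "arm_command", "kwargs": {
  "motion": [
    {"x":-9,"y":0,"z":0,"rx":0,"ry":0,"rz":0,"hand":1},
    {"x":-18,"y":0,"z":1,"rx":0,"ry":0,"rz":0,"hand":1},
    {"x":-27,"y":0,"z":2,"rx":0,"ry":0,"rz":0,"hand":1},
    {"x":-36,"y":0,"z":3,"rx":0,"ry":0,"rz":0,"hand":1},
    {"x":-45,"y":0,"z":5,"rx":0,"ry":0,"rz":0,"hand":1},
    {"x":-54,"y":0,"z":7,"rx":0,"ry":0,"rz":0,"hand":1}
  ]
}}

```text
clock: 11.85
tcp_pos: [0.6521, -0.006, 0.2858]
orientation: [0.3, 0.062, 0.952, -0.019]
wrist_force: [0.1, -0.6, 0.3]
finger_gap: -0.0002
```

```bash
python3 - <<'E'
from h import *
s=get_state(); print(s['tcp_pos'],s['joint_pos'].round(3),s['wrist_force'])
p=viewer.read_camera('scene'); C=cloud(p); b=cv2.cvtColor(p['image'],cv2.COLOR_RGB2BGR)[100:300,240:440]; cv2.imwrite('pics/s10.png',cv2.resize(b,None,fx=3,fy=3,interpolation=cv2.INTER_CUBIC)); 
E
```

```text
[ 0.65209524 -0.00600313  0.2858134 ] [-0.133 -0.042 -0.39   0.612  0.002 -0.003] [ 0.10027942 -0.61043361  0.32636056]
```

View pics/s10.png

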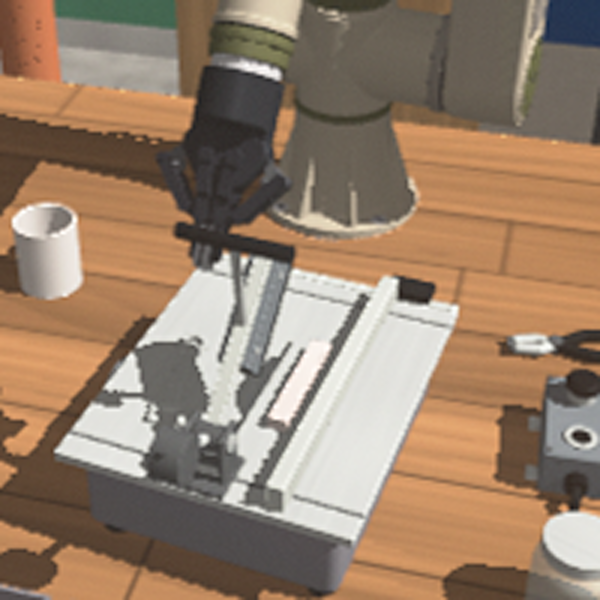

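The guard is at about 0.7 rad, with the bar at (235,242) still on the fingertips. Now I'll push past the balance point to about 0.95.

Call:
{"fn": "arm_command", "kwargs": {
  "motion": [
    {"x":-9,"y":0,"z":2,"rx":0,"ry":0,"rz":0,"hand":1},
    {"x":-17,"y":0,"z":5,"rx":0,"ry":0,"rz":0,"hand":1},
    {"x":-25,"y":0,"z":8,"rx":0,"ry":0,"rz":0,"hand":1},
    {"x":-33,"y":0,"z":11,"rx":0,"ry":0,"rz":0,"hand":1},
    {"x":-41,"y":0,"z":15,"rx":0,"ry":0,"rz":0,"hand":1},
    {"x":-46,"y":0,"z":18,"rx":0,"ry":0,"rz":0,"hand":1}
  ]
}}

```text
clock: 12.65
tcp_pos: [0.6997, -0.0122, 0.2973]
orientation: [0.3, 0.062, 0.952, -0.019]
wrist_force: [0.5, 0.1, -0.6]
finger_gap: -0.0
```

```bash
python3 - <<'E'
from h import *
s=get_state(); print(s['tcp_pos'],s['joint_pos'].round(3),s['wrist_force'])
p=viewer.read_camera('scene'); C=cloud(p); b=cv2.cvtColor(p['image'],cv2.COLOR_RGB2BGR)[100:300,240:440]; cv2.imwrite('pics/s11.png',cv2.resize(b,None,fx=3,fy=3,interpolation=cv2.INTER_CUBIC)); 
E
```

```text
[ 0.69969309 -0.01224142  0.29726044] [-0.133  0.046 -0.273  0.641  0.002 -0.003] [ 0.5426239   0.05143882 -0.60994319]
```

View pics/s11.png

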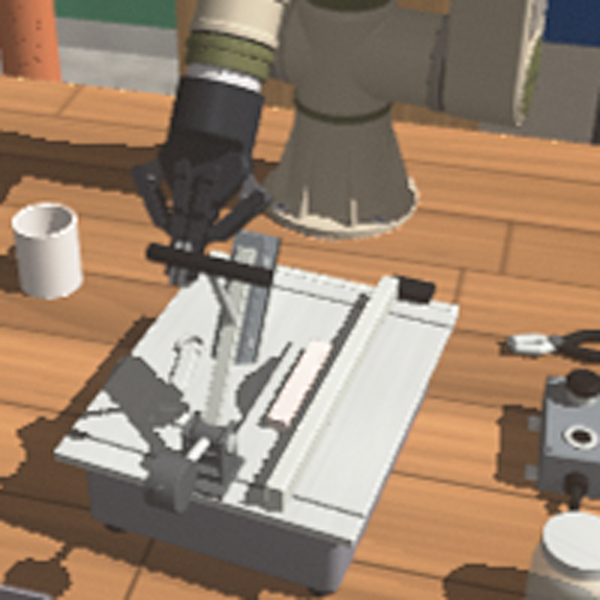

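The guard looks past balance: the bar is at (210,262) and just ahead of the fingers. I'll hold still and let it swing.

Call:
{"fn": "arm_command", "kwargs": {
  "motion": [
    {"x":0,"y":0,"z":0,"rx":0,"ry":0,"rz":0,"hand":1},
    {"x":0,"y":0,"z":0,"rx":0,"ry":0,"rz":0,"hand":1},
    {"x":0,"y":0,"z":0,"rx":0,"ry":0,"rz":0,"hand":1},
    {"x":0,"y":0,"z":0,"rx":0,"ry":0,"rz":0,"hand":1},
    {"x":0,"y":0,"z":0,"rx":0,"ry":0,"rz":0,"hand":1},
    {"x":0,"y":0,"z":0,"rx":0,"ry":0,"rz":0,"hand":1},
    {"x":0,"y":0,"z":0,"rx":0,"ry":0,"rz":0,"hand":1},
    {"x":0,"y":0,"z":0,"rx":0,"ry":0,"rz":0,"hand":1}
  ]
}}

```text
clock: 13.7
tcp_pos: [0.699, -0.0121, 0.2971]
orientation: [0.3, 0.062, 0.952, -0.019]
wrist_force: [0.2, -0.1, -0.3]
finger_gap: -0.0004
```

```bash
python3 - <<'E'
from h import *
s=get_state(); print(s['tcp_pos'],s['joint_pos'].round(3),s['wrist_force'])
p=viewer.read_camera('scene'); C=cloud(p); b=cv2.cvtColor(p['image'],cv2.COLOR_RGB2BGR)[100:300,240:440]; cv2.imwrite('pics/s12.png',cv2.resize(b,None,fx=3,fy=3,interpolation=cv2.INTER_CUBIC)); 
E
```

```text
[ 0.69898067 -0.01213184  0.2971364 ] [-0.133  0.045 -0.274  0.641  0.002 -0.003] [ 0.23567052 -0.13175809 -0.34662398]
```

View pics/s12.png

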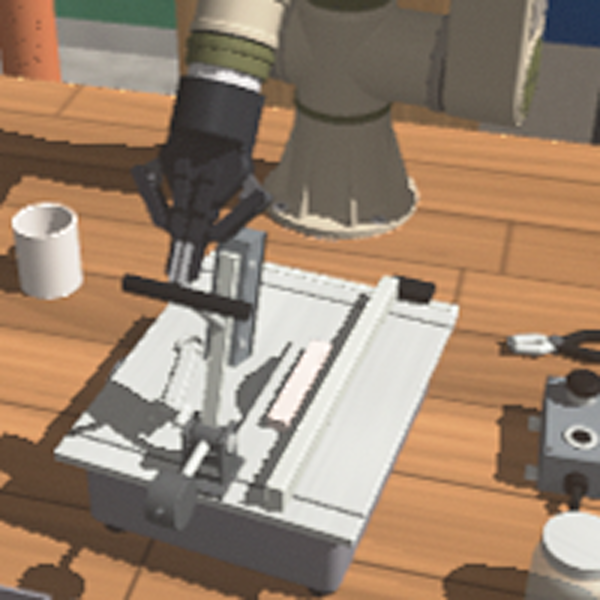

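The guard swung back past the fingers on its own; the bar is now at (187,297). The raised hood at (245,270) is close under the gripper's side, so I'll retreat straight up first and then back.

Call:
{"fn": "arm_command", "kwargs": {
  "motion": [
    {"x":-6,"y":0,"z":-8,"rx":0,"ry":0,"rz":0,"hand":1},
    {"x":-14,"y":0,"z":-20,"rx":0,"ry":0,"rz":0,"hand":1},
    {"x":-26,"y":0,"z":-37,"rx":0,"ry":0,"rz":0,"hand":1},
    {"x":-40,"y":0,"z":-57,"rx":0,"ry":0,"rz":0,"hand":1},
    {"x":-52,"y":0,"z":-78,"rx":0,"ry":0,"rz":0,"hand":1},
    {"x":-52,"y":0,"z":-110,"rx":0,"ry":0,"rz":0,"hand":1},
    {"x":-30,"y":0,"z":-145,"rx":0,"ry":0,"rz":0,"hand":1},
    {"x":10,"y":0,"z":-180,"rx":0,"ry":0,"rz":0,"hand":1},
    {"x":50,"y":0,"z":-210,"rx":0,"ry":0,"rz":0,"hand":1},
    {"x":50,"y":0,"z":-210,"rx":0,"ry":0,"rz":0,"hand":1}
  ]
}}

```text
clock: 15.0
tcp_pos: [0.5366, 0.0093, 0.4442]
orientation: [0.303, 0.061, 0.951, -0.02]
wrist_force: [-0.1, 0.3, -0.4]
finger_gap: 0.0001
```

```bash
python3 - <<'E'
from h import *
import time
s=get_state(); print(s['clock'],s['tcp_pos'],s['joint_pos'].round(3),s['wrist_force'])
for i in range(2):
    p=viewer.read_camera('top'); C=cloud(p)
    if i==0: save(p,'t13.png')
    m=(p['image'].max(-1)<50)&(C[...,2]>.30)&(C[...,2]<.40)&(C[...,0]>.6)&(C[...,0]<.85)&(abs(C[...,1]-.02)<.1)
    if m.any(): print('bar',m.sum(),C[m].mean(0),C[m].min(0),C[m].max(0))
p=viewer.read_camera('scene'); C=cloud(p); save(p,'s13.png')
m=(C[...,2]>.06)&(C[...,2]<.11)&(abs(C[...,0]-.43)<.035)&(abs(C[...,1]-.35)<.03)
print('stop',m.sum(),np.percentile(C[m][:,2],[50,75,95]))
E
```

```text
15.0 [0.53662724 0.00933964 0.44417422] [-0.134 -0.273 -0.192  1.036  0.003 -0.004] [-0.0736171   0.32625842 -0.43894222]
bar 328 [0.73801255 0.01418902 0.35014876] [ 0.72525568 -0.04030134  0.33878715] [0.75273336 0.06867684 0.35856508]
bar 329 [0.7380279  0.01419265 0.35015237] [ 0.7254953  -0.04010661  0.33988458] [0.75331293 0.06877306 0.35601622]
stop 129 [0.08202499 0.08520785 0.08742278]
```

View pics/s13.png

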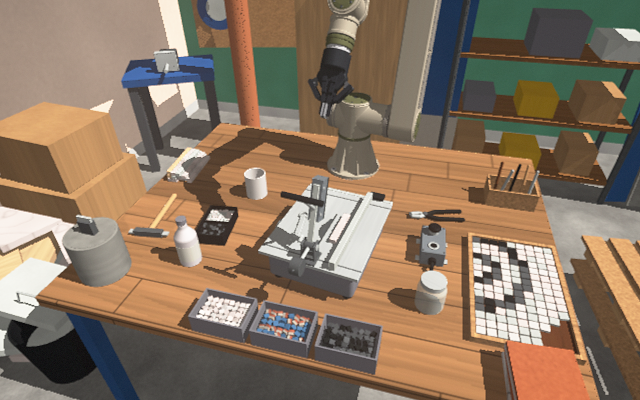

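View pics/t13.png

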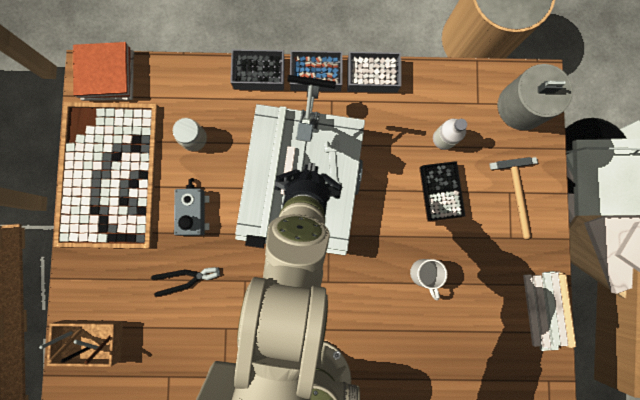

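The guard bar is at (0.738, 0.014), which is about 1.25 rad (on the stop), and it is identical in two successive frames. The stop button is still in and the arm is clear of everything. Handing in.

```bash
python3 - <<'E'
from h import *
print(hand_in())
E
```

```text
the job is handed in; nothing more can be done
None
```

I pushed the mushroom stop button fully in, then raised the guard past its balance point with closed fingertips on its T-bar. It swung onto its upper stop by itself. I then drew the arm back clear and handed the job in at about 15 s; no verdict is reported.

- **Stop button:** the head's average height fell from about 92.5 mm to 82.4 mm, which is the full 10 mm. It read 82.0 mm in the last check.
- **Guard:** the T-bar's final position is 32 mm behind the hinge, about 1.25 rad. Two successive frames showed it at the same place.
- **Contact:** the last wrist force was only noise (under 0.5 N). In the pictures the start button and the loose items look untouched; I did not measure their positions.

- **Fingertip position disagreed:** the real fingertips turned out to be about 22–26 mm short of the reported TCP along the tool, seen in the depth images and confirmed on contact. My first press therefore stopped above the button, and I corrected for this from then on.
- **Force at the button:** the wrist force reached about 37 N when the button bottomed out. I backed off straight away.

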